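Dry a seatpost: tip it upright in the dryer well and set the blower to the fourth click

ROBOT

A 6-joint arm with a two-finger parallel gripper is mounted at the origin on the work surface. World frame = base frame: x ahead of the robot, y to its left, z up, the work surface at z = 0. Lengths are in m, angles in rad, forces in N, time in s.
With the tool pointing down it reaches from about 0.275 to 0.825 m from the base axis. Payload 4.9 kg.
Tool frame: the origin (TCP) lies on the mounting face of the last link; the fingertips stand 173 mm ahead of it and the grasp point (between the pads) lies 155 mm ahead of it (tips_ahead is the distance from the TCP to the fingertips, in m); z points along the fingers, y is the line along which they close (so a half turn about z gives the same grasp; the last joint's range is limited). The gripper opens to 85 mm and grips with 20 to 120 N. Pads are 22 mm wide; open, the fingers measure 114 mm over their backs; the gripper's body (76 mm by 85 mm) begins 54 mm behind the grasp point. The pads swing forward as they close: fully open they stand 13 mm farther back than shut.
Start: joints at [-1.441, 0.326, -0.193, 1.052, 0, 1.437], TCP at [0.143, -0.531, 0.405] pointing down, gripper open.
Joint ranges: [-2.65, 2.65], [-0.97, 1.79], [-1.3, 1.35], [-1.93, 2.1], [-1.47, 1.37], [-3.14, 3.14]. Speed limits (rad/s): [2.57, 2.57, 3.14, 3.14, 3.14, 3.14].

INTERFACE

Orientations are given as a rotation vector (axis times angle).
In Python, from cell import get_obs, read_camera, hand_in, tips_ahead gives the robot as it stands. The module is installed in compiled form; this text tells all that it offers.
- The arm moves only by the tool apply_moves, never from a script. Its argument "deltas" is a list of rows, each an object of numbers: "grip": the gripper command: -1 is fully open, 1 is shut, values between are in proportion; "x", "y", "z": the shift along the tool's x, y, z in m; "wx", "wy", "wz": the turn, a rotation vector about the tool's x, y, z in degrees. In form: [{"grip": .., "x": .., "y": .., "z": .., "wx": .., "wy": .., "wz": ..}, ...]. A call has exactly 10 rows; each row is the pose to reach, as a shift and turn from the pose commanded when the call began, along the tool's axes at that moment; what a row does not reach only later rows make up. A row lasts 1/8 s, in which the tool goes at most 62.5 mm and 10.7 degrees, less where a joint would pass 70% of its speed; a pose out of reach is approached as far as the arm can. A call with a gripper value outside its range is refused whole. The fingers move at their own pace and stop on an object; "grip_force" is the grip in N (left out, the last holds). Time passes only in rows, so rows that repeat a pose let the fingers close, or fill a call up. It gives the time, the measured TCP pose, the force, the opening and the grip force at its end, in the units of the state.
- get_obs(): the state, without advancing time (a new reading comes with each control period).
- read_camera(name): name is "scene" or "top"; returns a dict with "color" (400x640x3 uint8, red, green, blue), "depth" (400x640 float32, m along the optical axis (not along the pixel's ray), 0 where there is no reading), "K" (3x3 intrinsics, pixels), "k1" (the pictures are not rectified: a ray, as slopes to the right and down, at radius r is drawn at 1 + k1 r^2 times it, then the intrinsics apply), "world_from_camera" (4x4, takes a point from camera to world coordinates). Camera axes: x right, y down, z forward; pixel columns grow to the right and rows downward; lengths in m; the calibration is good to about 2 mm. A picture is of the moment at which its call begins.
- hand_in(): hands the job in; it is judged then, once.
The state is a dict: "t": time; "q": joint angles; "qvel": joint speeds; "joint_torque": joint torques, N m; "position": TCP position; "eef_rot": TCP orientation; "contact_force": force on the tool from outside, world axes, zero at the start; "wrist_torque": the same for the moment, N m; "gripper_width": finger opening in m; "finger_force": force on a finger pad.
Only numpy, scipy, OpenCV 4.12 (cv2) and the standard library are available. Lean on these libraries where they do the work, as an engineer would, in place of code of your own. Each camera call takes 0.05 s, during which the arm holds its last target. There are 200 camera calls.

TASK

First tip the seatpost that leans in the bench dryer's deep well until it stands upright by itself on the well's floor, lowering it gently and never lifting it right out of the well, and let go. Then set the blower: turn the black knob anticlockwise all the way back to its stop, then exactly four clicks clockwise (the red dot) without going past the fourth click, and let go. Leave the other things on the bench alone.

Things in the scene. Friction and masses are not known exactly. Their poses are not given: they have to be found in the camera images.
- dryer: grey fixed box with a blue control panel, 200 (its x) x 420 (y) x 150 mm high; flat top; origin under its centre on the bench, z up, yaw within 0.25 rad of the world's, -x side facing the robot. Open well on the +y side, centre y = +115 mm; vertical knob axis on the -y side at x = 0, y = -100 mm
- well_floor (a point): centre of the well's floor, axes as the dryer's. The well is 140 mm inside along both x and y, 130 mm deep (floor 20 mm above the bench, rim 150 mm); its end walls (x) are 30 mm thick, the side walls 20 (knob side) and 25 mm
- seatpost: aluminium tube with a red band, 32 mm diameter, 200 mm long, about 0.26 kg, closed flat ends; origin at the centre of its foot, z along it to its top end. Starts leaning some 41 deg from vertical: foot by the well's far (+x) wall, underside on the near (-x) rim, the last 26 mm sticking out over that rim towards the robot. Upright, its top is 70 mm above the dryer's top
- post_top (a point): centre of the seatpost's top end face, 200 mm from its foot; axes as the seatpost's
- fan_knob (a joint): blower knob angle in rad: 0 at the anticlockwise stop, growing clockwise seen from above, to 4.19. Spring detents hold it every 0.5236 rad from 0; about 0.12 N m breaks it out of a click; let go between two, it jumps to the nearer. Starts in the first, second or third click from the stop. Fourth click: 2.094, pointer at the red dot
- knob_grip (a point): point to grip, on the knob's axis, 32 mm above the dryer's top. Black knob: round skirt 68 mm across, 8 mm high, on it an upright bar 64 mm long, 16 mm thick, centred on the axis, from the skirt to 11 mm above this point. The point turns with the knob: x along the bar to the pointer end, y across the bar, z up
- knob_pointer (a point): pointer end of the bar's top (white line), 31 mm from the axis; turns with the knob. Seen from above it points 60 deg anticlockwise of the dryer's -x direction at the stop, 60 deg clockwise of it at the red dot
- mug: orange mug, 84 mm across, 95 mm high, origin under its centre; a bystander
- wrench: steel wrench 190 mm long lying flat, origin under its middle; a bystander
- polish: white bottle with blue cap, 60 mm across, 150 mm high; a bystander
- hubshell: red hub shell, an upright cylinder 60 mm across, 75 mm high; a bystander
Mind the look-alikes: they are no part of the job. Of the things like the seatpost, leave any that is green; of the rest the larger one is meant.

How it is judged:
On the way, in this order (a step that is already met when the one before it is completed fails the run):
1. the seatpost stands upright on the well's floor, let go (angle between seatpost's own z axis and vertical below 0.08 rad and z of seatpost in the frame of dryer between 0.015 and 0.024 m and x of seatpost in the frame of well_floor between -0.07 and 0.07 m and y of seatpost in the frame of well_floor between -0.07 and 0.07 m and z of post_top in the frame of dryer above 0.2 m and linear speed of seatpost below 0.03 m/s and contact force between the fingers and seatpost below 0.2 N), for 0.3 s.
2. the knob is turned back to its anticlockwise stop (value of joint fan_knob below 0.1 rad), for 0.1 s.
3. the knob rests in the fourth click, let go (value of joint fan_knob between 1.9644 and 2.2244 rad and velocity of joint fan_knob between -0.1 and 0.1 rad/s and contact force between the fingers and fan_knob below 0.2 N), for 0.3 s.
At the end, for the whole second after the job is handed in: the seatpost stands free in the well, within 0.08 rad of upright, foot on the floor, at rest; the knob rests within 0.13 rad of its fourth click (2.094 rad); both let go (all of step 1 and all of step 3); the robot touches nothing.
It fails at once if the seatpost's foot is lifted above the well's rim (z of seatpost in the frame of dryer above 0.15 m).
It fails at once if the seatpost is dropped or thrown (faster than 0.7 m/s) (linear speed of seatpost above 0.7 m/s).
It fails at once if the knob is turned past the fourth click (more than half way to the fifth) (value of joint fan_knob above 2.35619 rad).
It fails at once if a bystander is moved more than 30 mm (distance of any of mug, wrench, polish, hubshell from where it was at the start of the episode above 0.03 m).
It also fails if it takes over 72 s, if anything falls off the work surface, if the arm or the gripper's body presses on something with over 40 N, if the wrist force passes 120 N, or if a joint passes its speed limit or range.

## Working session

There is one attempt and no reset: what is moved stays moved. The work goes in short steps, Python scripts to look and compute and a tool call to move; the robot and the scene stay as the last step left them, time stands still between calls to the robot, and variables do not carry over. Pictures are saved under pics/ and viewed, at most 10 in all, crops included, and the job is handed in when it is done.

Besides the shell and the picture viewer there is one more tool, called after "Request:" by a JSON object that holds its "api" and its "payload", one argument or row to a line. apply_moves: Moves the arm, as the interface text tells. Its arguments: {"type":"object","properties":{"deltas":{"type":"array","items":{"type":"object","properties":{"grip":{"type":"number"},"x":{"type":"number"},"y":{"type":"number"},"z":{"type":"number"},"wx":{"type":"number"},"wy":{"type":"number"},"wz":{"type":"number"}}}},"grip_force":{"type":"number"}},"required":["deltas"]}

```bash
mkdir -p pics
cat > h.py <<'E'
import numpy as np, cv2
from cell import *
from scipy.spatial.transform import Rotation as R
def pts(c):
    K=c["K"];h,w=c["depth"].shape
    u,v=np.meshgrid(np.arange(w),np.arange(h))
    x=(u-K[0,2])/K[0,0];y=(v-K[1,2])/K[1,1]
    a,b=x.copy(),y.copy()
    for _ in range(8):
        s=1+c["k1"]*(a*a+b*b);a,b=x/s,y/s
    d=np.stack([a,b,np.ones_like(a)],-1)
    T=c["world_from_camera"]
    P=(d*c["depth"][...,None])@T[:3,:3].T+T[:3,3]
    P[c["depth"]==0]=np.nan
    return P,d@T[:3,:3].T,T[:3,3]
def plane(c,u,v,z):
    P,D,o=pts(c);d=D[int(v),int(u)];return o+d*(z-o[2])/d[2]
def save(n,im): cv2.imwrite("pics/"+n+".png",im[...,::-1])
E
python3 - <<'E'
from h import *
for n in("scene","top"):
    c=read_camera(n);save(n+"0",c["color"]);np.savez(n+"0.npz",**c)
    print(n,c["K"].round(1).tolist(),c["k1"],c["world_from_camera"].round(3).tolist())
print(get_obs(),tips_ahead)
E
```

```text
scene [[364.6, 0.0, 320.6], [0.0, 364.6, 201.9], [0.0, 0.0, 1.0]] 0.018512525318240488 [[0.379, 0.808, -0.452, 1.173], [0.926, -0.333, 0.18, -0.222], [-0.006, -0.487, -0.874, 1.148], [0.0, 0.0, 0.0, 1.0]]
top [[476.8, 0.0, 318.5], [0.0, 476.8, 202.7], [0.0, 0.0, 1.0]] -0.12389279155987627 [[-0.019, -0.996, 0.086, 0.501], [-1.0, 0.02, 0.012, -0.016], [-0.014, -0.085, -0.996, 1.858], [0.0, 0.0, 0.0, 1.0]]
{'t': 0.1, 'q': array([-1.44118603e+00,  3.26895854e-01, -1.93507887e-01,  1.05201436e+00,
        6.98449447e-06,  1.43658669e+00]), 'qvel': array([-0.00185388, -0.0018065 ,  0.00118202, -0.00017134,  0.0023634 ,
        0.00052845]), 'joint_torque': array([ 2.93037283e-04, -4.44238687e+01,  2.63037640e+01,  7.86145160e-03,
       -1.03337659e-04,  1.00487725e-06]), 'position': array([ 0.14339611, -0.53070527,  0.4039566 ]), 'eef_rot': array([-3.11269237e+00, -4.12993310e-01, -1.68208531e-05]), 'contact_force': array([ 0.32571267, -0.79696013,  1.0561391 ]), 'wrist_torque': array([-0.00543091,  0.01477117, -0.00928546]), 'finger_force': 0.0, 'gripper_width': 0.08534718680600006} 0.1734
```

View pics/scene0.png

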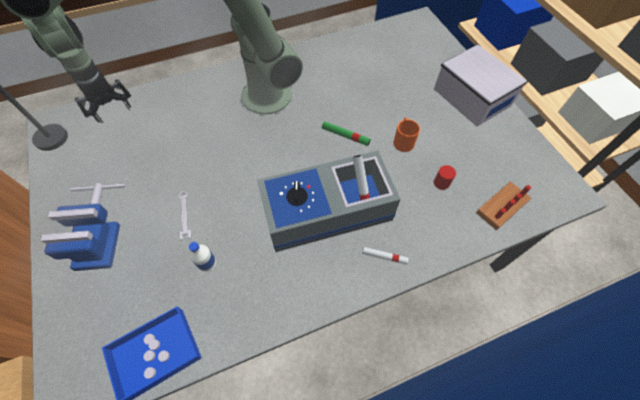

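View pics/top0.png

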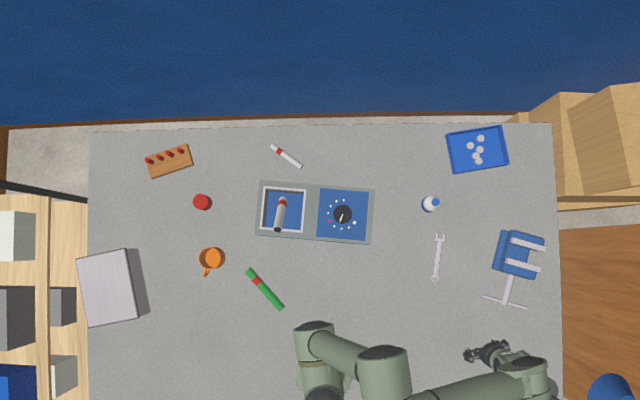

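The seatpost candidates in the top view are the grey tube leaning in the well (280,213), the green tube on the bench (265,288, excluded) and the small white/red tube on the bench (286,155, smaller). I choose the one in the well. The knob is at (343,214).

```bash
cat > m.py <<'E'
from h import *
def dryer(c,r=(0.3,0.75,-0.35,0.35)):
    P,_,_=pts(c);m=(abs(P[...,2]-.15)<.008)&(P[...,0]>r[0])&(P[...,0]<r[1])&(abs(P[...,1])<.35)
    n,l,s,_=cv2.connectedComponentsWithStats(m.astype(np.uint8));k=1+np.argmax(s[1:,4])
    q=P[l==k]; return q,cv2.minAreaRect(q[:,:2].astype(np.float32)*1000)
E
python3 - <<'E'
from m import *
c={k:v for k,v in np.load("top0.npz").items()};s={k:v for k,v in np.load("scene0.npz").items()}
for n,k in(("top",c),("scene",s)):
    q,r=dryer(k);print(n,len(q),q.mean(0).round(4),r)
P,_,_=pts(c)
(cx,cy),(w,h),a=dryer(c)[1]
b=cv2.boxPoints(dryer(c)[1]);print(b.round(0))
for n,k in(("top",c),("scene",s)):
    P,_,_=pts(k)
    q,r=dryer(k);b=cv2.boxPoints(r)
    e=b-b.mean(0); # long axis toward +y
    E=[(b[(i+1)%4]-b[i]) for i in range(4)];L=max(E,key=np.linalg.norm);L=L*np.sign(L[1])/np.linalg.norm(L)
    yaw=np.arctan2(-L[0],L[1]);C=b.mean(0)/1000
    Rm=np.array([[np.cos(yaw),-np.sin(yaw)],[np.sin(yaw),np.cos(yaw)]])
    loc=P.copy();loc[...,:2]=(P[...,:2]-C)@Rm
    print(n,"yaw",yaw,C)
    hsv=cv2.cvtColor(k["color"],cv2.COLOR_RGB2HSV)
    m=(abs(loc[...,1]-.115)<.066)&(loc[...,0]>-.135)&(loc[...,0]<.066)&(loc[...,2]>.045)&(hsv[...,1]<90)
    m&=~((loc[...,2]<.156)&((loc[...,0]<-.066)))
    q=loc[m];print(m.sum())
    for i in range(0,len(q),max(1,len(q)//25)):print(q[i].round(3),end=' ')
    print()
    kn=(np.hypot(loc[...,0],loc[...,1]+.1)<.034)&(loc[...,2]>.172);print("knob bar",kn.sum(),loc[kn].mean(0),cv2.minAreaRect((loc[kn][:,:2]*1000).astype(np.float32)))
    im=k["color"][170:250,240:390] if n=="top" else k["color"][140:230,250:410]
    save("crop_"+n,cv2.resize(im,None,fx=5,fy=5,interpolation=cv2.INTER_CUBIC))
im=np.zeros((850,800,3),np.uint8);A=cv2.imread("pics/crop_top.png");B=cv2.imread("pics/crop_scene.png")
im[:400,:750]=A;im[400:850]=B;cv2.imwrite("pics/both.png",cv2.resize(im,None,fx=.7,fy=.7))
E
```

```text
top 4389 [ 0.6143 -0.0108  0.151 ] ((617.4276733398438, 20.452606201171875), (421.6341857910156, 200.53392028808594), 83.9762954711914)
scene 5320 [ 0.625  -0.015   0.1515] ((619.2996826171875, 20.51446533203125), (421.1282653808594, 204.657958984375), 84.29288482666016)
[[ 496. -179.]
 [ 695. -200.]
 [ 739.  220.]
 [ 540.  241.]]
top yaw -0.10513354 [0.61742765 0.02045261]
331
[0.065 0.051 0.052] [0.045 0.141 0.055] [0.042 0.12  0.072] [0.021 0.12  0.096] [0.012 0.138 0.09 ] [0.009 0.122 0.106] [0.007 0.111 0.094] [-0.005  0.129  0.129] [-0.008  0.118  0.133] [-0.017  0.134  0.145] [-0.019  0.12   0.138] [-0.025  0.149  0.062] [-0.032  0.133  0.145] [-0.035  0.12   0.156] [-0.037  0.111  0.142] [-0.047  0.133  0.165] [-0.05   0.121  0.172] [-0.058  0.134  0.181] [-0.061  0.119  0.182] [-0.063  0.109  0.175] [-0.067  0.111  0.186] [-0.071  0.114  0.187] [-0.071  0.077  0.157] [-0.083  0.132  0.173] [-0.082  0.087  0.159] [-0.098  0.143  0.158] 
knob bar 84 [-0.00096179 -0.09993317  0.1938556 ] ((-0.1421356201171875, -100.10713195800781), (15.841526985168457, 64.04713439941406), 72.17765045166016)
scene yaw -0.09960801 [0.6192997  0.02051447]
407
[-0.084  0.121  0.174] [-0.072  0.109  0.183] [-0.061  0.126  0.185] [-0.061  0.113  0.179] [-0.052  0.127  0.18 ] [-0.052  0.117  0.173] [-0.049  0.138  0.162] [-0.041  0.12   0.17 ] [-0.043  0.112  0.159] [-0.036  0.134  0.154] [-0.033  0.119  0.153] [-0.034  0.11   0.144] [-0.024  0.131  0.144] [-0.023  0.117  0.139] [-0.018  0.137  0.132] [-0.015  0.118  0.133] [-0.013  0.14   0.12 ] [-0.007  0.123  0.124] [-0.009  0.11   0.114] [0.003 0.135 0.114] [0.005 0.116 0.113] [0.006 0.139 0.098] [0.012 0.118 0.105] [0.012 0.142 0.086] [0.019 0.124 0.093] [-0.004  0.066  0.058] 
knob bar 119 [ 0.00516201 -0.10147455  0.1917196 ] ((1.0429420471191406, -100.55936431884766), (15.792369842529297, 63.61980438232422), 71.43451690673828)
```

View pics/both.png

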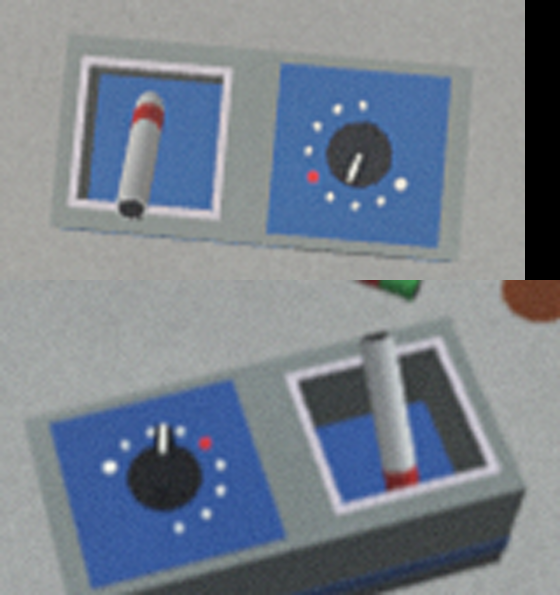

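Both views show the grey tube leaning in the well with its top end over the near rim (130,208 in the crop) and its red band low by the far wall. The knob pointer lies roughly between the second and third dots. The dryer fit matches 200 x 420 mm. Next is a cylinder fit and a move plan.

```bash
cat > g.py <<'E'
from m import *
from scipy.optimize import least_squares
C=np.array([.6183,.0205]);yaw=-.1025
Rd=R.from_euler('z',yaw).as_matrix()
def loc(p):
    q=np.array(p,float).copy();q[...,:2]-=C;return q@Rd
def wor(p):
    q=np.array(p,float)@Rd.T;q[...,:2]+=C;return q
def fitpost(cams,foot,top,tol=.024):
    Q=[]
    for c in cams:
        p=loc(pts(c)[0]).reshape(-1,3);p=p[np.isfinite(p[:,0])]
        u=(top-foot)/.2;t=(p-foot)@u;d=np.linalg.norm(p-foot-t[:,None]*u,axis=1)
        ok=(d<tol)&(t>.02)&(t<.192);ok&=~((p[:,2]<.156)&((p[:,0]<-.062)|(abs(p[:,1]-.115)>.062)))&(p[:,2]>.03)
        Q.append(p[ok])
    Q=np.vstack(Q);u0=(top-foot)/.2
    e1=np.cross([0,1,0],u0);e1/=np.linalg.norm(e1);e2=np.cross(u0,e1)
    def ax(v):
        a=foot+v[0]*e1+v[1]*e2;u=u0+v[2]*e1+v[3]*e2;return a,u/np.linalg.norm(u)
    def f(v):
        a,u=ax(v);return np.linalg.norm(np.cross(Q-a,u),axis=1)-.016
    s=least_squares(f,[0]*4,loss='soft_l1',f_scale=.002);a,u=ax(s.x)
    return a,u,len(Q),np.median(abs(s.fun))
def plan(poses):
    """poses: list of (pos, 3x3); prints the deltas from the present pose"""
    o=get_obs();R0=R.from_rotvec(o["eef_rot"]).as_matrix();p0=o["position"]
    for p,M in poses:
        d=R0.T@(p-p0);w=R.from_matrix(R0.T@M).as_rotvec(degrees=True)
        print('{"x":%.4f,"y":%.4f,"z":%.4f,"wx":%.1f,"wy":%.1f,"wz":%.1f}'%(*d,*w))
def tool(u,ydir):
    z=-u;y=ydir-ydir@z*z;y/=np.linalg.norm(y);return np.stack([np.cross(y,z),y,z],1)
E
python3 - <<'E'
from g import *
c={k:v for k,v in np.load("top0.npz").items()};s={k:v for k,v in np.load("scene0.npz").items()}
f0=np.array([.058,.125,.0305]);t0=np.array([-.073,.118,.1815])
for cs in([c],[s],[c,s]):
    a,u,n,e=fitpost(cs,f0,t0);k=(.15-a[2])/u[2]
    print(n,e,"u",u.round(3),"tilt",np.degrees(np.arccos(u[2])),"pt z=.15",(a+u*k).round(4), "z=.03",(a+u*(.0305-a[2])/u[2]).round(4))
# place foot by low edge on the floor
foot=a+u*((.02+.016*np.hypot(u[0],u[1])-a[2])/u[2]);top=foot+.2*u
print("foot",foot,"top",top,"world",wor(foot),wor(top))
U=Rd@u;M=tool(U,-Rd[:,1]);g=wor(foot+.180*u)
tcp=g+.155*U
print("tcp",tcp)
plan([(tcp+.07*U,M),(tcp,M)])
# knob bar angle by PCA
for n,k in(("top",c),("scene",s)):
    q=loc(pts(k)[0]);m=(np.hypot(q[...,0],q[...,1]+.1)<.036)&(q[...,2]>.178);p=q[m][:,:2];p=p-p.mean(0)
    w,v=np.linalg.eigh(p.T@p);hs=k["color"][m].min(1)>130
    print(n,"bar",np.degrees(np.arctan2(v[1,1],v[0,1]))%180,len(p),"white px",hs.sum(),q[m][hs].mean(0))
E
```

```text
293 0.0017763715755335502 u [-0.666 -0.001  0.746] tilt 41.78307005844156 pt z=.15 [-0.0497  0.1253  0.15  ] z=.03 [0.0571 0.1253 0.0305]
396 0.0010013735627148537 u [-0.659 -0.008  0.752] tilt 41.23434867968106 pt z=.15 [-0.0482  0.1247  0.15  ] z=.03 [0.0566 0.1259 0.0305]
689 0.0012874012823437374 u [-0.662 -0.005  0.75 ] tilt 41.41579605253018 pt z=.15 [-0.0486  0.1249  0.15  ] z=.03 [0.0568 0.1257 0.0305]
foot [0.05669278 0.12565408 0.0305843 ] top [-0.07560752  0.12470199  0.18057004] world [0.68755223 0.13969374 0.0305843 ] [0.55584889 0.15228369 0.18057004]
tcp [0.46694914 0.16078191 0.28181042]
{"x":0.4493,"y":-0.5994,"z":0.0707,"wx":-7.4,"wy":41.0,"wz":19.9}
{"x":0.4927,"y":-0.5830,"z":0.1232,"wx":-7.4,"wy":41.0,"wz":19.9}
top bar 162.08789080733064 84 white px 14 [-0.01928932 -0.09441655  0.1953233 ]
scene bar 161.6006694085916 114 white px 16 [-0.01369843 -0.09513055  0.19512906]
```

Request:
{"api": "apply_moves", "payload": {
  "deltas": [
    {"grip":-1,"x":0.045,"y":-0.06,"z":0.0,"wx":-0.7,"wy":4.1,"wz":2},
    {"grip":-1,"x":0.09,"y":-0.12,"z":0.0,"wx":-1.5,"wy":8.2,"wz":4},
    {"grip":-1,"x":0.135,"y":-0.18,"z":0.01,"wx":-2.2,"wy":12.3,"wz":6},
    {"grip":-1,"x":0.18,"y":-0.24,"z":0.02,"wx":-3,"wy":16.4,"wz":8},
    {"grip":-1,"x":0.225,"y":-0.3,"z":0.03,"wx":-3.7,"wy":20.5,"wz":10},
    {"grip":-1,"x":0.27,"y":-0.36,"z":0.04,"wx":-4.4,"wy":24.6,"wz":12},
    {"grip":-1,"x":0.315,"y":-0.42,"z":0.05,"wx":-5.2,"wy":28.7,"wz":14},
    {"grip":-1,"x":0.36,"y":-0.48,"z":0.06,"wx":-6,"wy":32.8,"wz":16},
    {"grip":-1,"x":0.405,"y":-0.54,"z":0.065,"wx":-6.7,"wy":36.9,"wz":18},
    {"grip":-1,"x":0.4493,"y":-0.5994,"z":0.0707,"wx":-7.4,"wy":41,"wz":19.9}
  ],
  "grip_force": 30
}}

```text
t: 1.35
position: [0.3722, 0.0406, 0.3467]
eef_rot: [2.902, -0.13, 1.106]
contact_force: [1.4, -0.7, -1.3]
gripper_width: 0.0855
finger_force: 0.0
```

```bash
cat >> g.py <<'E'
foot=np.array([.0567,.1257,.0306]);u=np.array([-.662,-.005,.750]);u/=np.linalg.norm(u)
U=Rd@u;M=tool(U,-Rd[:,1])
E
python3 - <<'E'
from g import *
print(get_obs()["q"].round(3),get_obs()["position"])
tcp=wor(foot+.180*u)+.155*U
plan([(tcp+.03*U,M),(tcp,M)])
E
```

```text
[-8.900e-02 -1.820e-01 -1.109e+00 -8.400e-02 -2.000e-03  3.142e+00] [0.37216418 0.04058142 0.3466575 ]
{"x":0.0194,"y":-0.1283,"z":0.0739,"wx":-0.1,"wy":-0.3,"wz":0.6}
{"x":0.0193,"y":-0.1283,"z":0.1039,"wx":-0.1,"wy":-0.3,"wz":0.6}
```

Joint 6 is at its limit in this orientation, so I'll use the half-turned equivalent grasp.

Request:
{"api": "apply_moves", "payload": {
  "deltas": [
    {"grip":-1,"x":0.002,"y":-0.012,"z":0.0,"wz":-10},
    {"grip":-1,"x":0.004,"y":-0.025,"z":0.0,"wz":-20},
    {"grip":-1,"x":0.006,"y":-0.038,"z":0.0,"wz":-30},
    {"grip":-1,"x":0.008,"y":-0.05,"z":0.0,"wz":-40},
    {"grip":-1,"x":0.01,"y":-0.063,"z":0.0,"wz":-50},
    {"grip":-1,"x":0.012,"y":-0.076,"z":0.0,"wz":-60},
    {"grip":-1,"x":0.014,"y":-0.09,"z":0.0,"wz":-70},
    {"grip":-1,"x":0.016,"y":-0.102,"z":0.0,"wz":-80},
    {"grip":-1,"x":0.018,"y":-0.115,"z":0.0,"wz":-90},
    {"grip":-1,"x":0.0194,"y":-0.1283,"z":0.0,"wz":-100}
  ]
}}

```text
$.deltas[0]: bad value
```

```bash
cat >> g.py <<'E'
M=tool(U,Rd[:,1])
E
python3 - <<'E'
from g import *
print(get_obs()["q"].round(3),get_obs()["position"])
tcp=wor(foot+.180*u)+.155*U
plan([(tcp+.05*U,M),(tcp,M)])
E
```

```text
[-8.900e-02 -1.820e-01 -1.109e+00 -8.400e-02 -2.000e-03  3.142e+00] [0.37216418 0.04058142 0.3466575 ]
{"x":0.0195,"y":-0.1284,"z":0.0539,"wx":0.4,"wy":-0.2,"wz":-179.4}
{"x":0.0193,"y":-0.1283,"z":0.1039,"wx":0.4,"wy":-0.2,"wz":-179.4}
```

Request:
{"api": "apply_moves", "payload": {
  "deltas": [
    {"grip":-1,"x":0.002,"y":-0.012,"z":0.0,"wx":0,"wy":0,"wz":-10},
    {"grip":-1,"x":0.004,"y":-0.025,"z":0.0,"wx":0,"wy":0,"wz":-20},
    {"grip":-1,"x":0.006,"y":-0.038,"z":0.0,"wx":0,"wy":0,"wz":-30},
    {"grip":-1,"x":0.008,"y":-0.05,"z":0.0,"wx":0,"wy":0,"wz":-40},
    {"grip":-1,"x":0.01,"y":-0.063,"z":0.0,"wx":0,"wy":0,"wz":-50},
    {"grip":-1,"x":0.012,"y":-0.076,"z":0.0,"wx":0,"wy":0,"wz":-60},
    {"grip":-1,"x":0.014,"y":-0.09,"z":0.0,"wx":0,"wy":0,"wz":-70},
    {"grip":-1,"x":0.016,"y":-0.102,"z":0.0,"wx":0,"wy":0,"wz":-80},
    {"grip":-1,"x":0.018,"y":-0.115,"z":0.0,"wx":0,"wy":0,"wz":-90},
    {"grip":-1,"x":0.0194,"y":-0.1283,"z":0.0,"wx":0,"wy":0,"wz":-100}
  ]
}}

```text
t: 2.6
position: [0.3985, 0.1652, 0.359]
eef_rot: [1.694, 1.847, 0.574]
contact_force: [0.6, -0.3, 0.2]
gripper_width: 0.0852
finger_force: 0.0
```

Run:
```python
from g import *
print(get_obs()["q"].round(3),get_obs()["position"])
tcp=wor(foot+.180*u)+.155*U
plan([(tcp+.05*U,M),(tcp,M)])
```

```text
[ 0.298 -0.053 -0.952 -0.012 -0.254  1.691] [0.39853287 0.16522517 0.35899334]
{"x":0.0018,"y":0.0006,"z":0.0532,"wx":0.1,"wy":-0.1,"wz":-79.3}
{"x":0.0017,"y":0.0006,"z":0.1032,"wx":0.1,"wy":-0.1,"wz":-79.3}
```

Request:
{"api": "apply_moves", "payload": {
  "deltas": [
    {"grip":-1,"x":0.002,"y":0.0,"z":0.0,"wx":0,"wy":0,"wz":-10},
    {"grip":-1,"x":0.002,"y":0.0,"z":0.0,"wx":0,"wy":0,"wz":-20},
    {"grip":-1,"x":0.002,"y":0.0,"z":0.0,"wx":0,"wy":0,"wz":-30},
    {"grip":-1,"x":0.002,"y":0.0,"z":0.0,"wx":0,"wy":0,"wz":-40},
    {"grip":-1,"x":0.002,"y":0.0,"z":0.0,"wx":0,"wy":0,"wz":-50},
    {"grip":-1,"x":0.002,"y":0.0,"z":0.01,"wx":0,"wy":0,"wz":-60},
    {"grip":-1,"x":0.002,"y":0.0,"z":0.02,"wx":0,"wy":0,"wz":-70},
    {"grip":-1,"x":0.002,"y":0.0,"z":0.03,"wx":0,"wy":0,"wz":-79.3},
    {"grip":-1,"x":0.002,"y":0.0,"z":0.04,"wx":0,"wy":0,"wz":-79.3},
    {"grip":-1,"x":0.002,"y":0.0,"z":0.04,"wx":0,"wy":0,"wz":-79.3}
  ]
}}

```text
t: 3.85
position: [0.425, 0.1643, 0.3283]
eef_rot: [0.131, 2.417, -0.035]
contact_force: [-1.2, 0.3, 0.1]
gripper_width: 0.0853
finger_force: 0.0
```

Run:
```python
from g import *
print(get_obs()["q"].round(3),get_obs()["position"])
tcp=wor(foot+.180*u)+.155*U
plan([(tcp,M)])
c=read_camera("scene");a=cv2.resize(c["color"][90:230,280:440],None,fx=4,fy=4);save("pre",a)
```

```text
[ 0.275  0.051 -0.955 -0.123 -0.239  0.297] [0.4250268  0.16425637 0.32826502]
{"x":-0.0008,"y":0.0004,"z":0.0627,"wx":0.1,"wy":-0.1,"wz":-0.5}
```

View pics/pre.png

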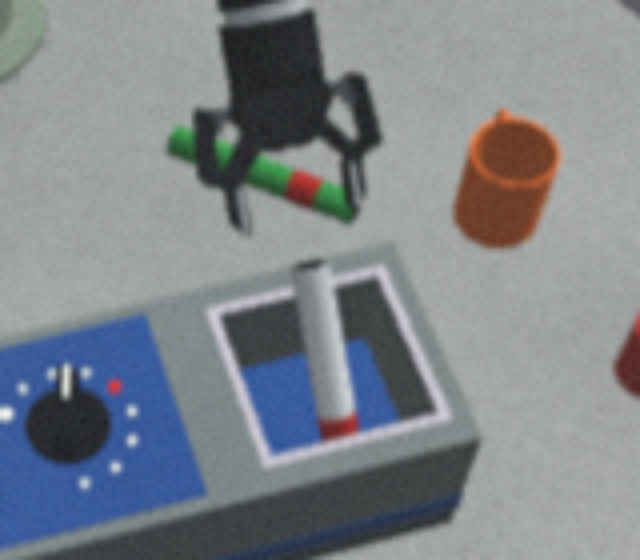

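The fingers straddle the post's top end (310,265 in the crop), aligned with its axis and clear of the rim. Next I advance and grip.

Request:
{"api": "apply_moves", "payload": {
  "deltas": [
    {"grip":-1,"x":0.0,"y":0.0,"z":0.015,"wx":0,"wy":0,"wz":0},
    {"grip":-1,"x":0.0,"y":0.0,"z":0.03,"wx":0,"wy":0,"wz":0},
    {"grip":-1,"x":0.0,"y":0.0,"z":0.045,"wx":0,"wy":0,"wz":0},
    {"grip":-1,"x":0.0,"y":0.0,"z":0.055,"wx":0,"wy":0,"wz":0},
    {"grip":-1,"x":0.0,"y":0.0,"z":0.062,"wx":0,"wy":0,"wz":0},
    {"grip":0,"x":0.0,"y":0.0,"z":0.062,"wx":0,"wy":0,"wz":0},
    {"grip":0.5,"x":0.0,"y":0.0,"z":0.062,"wx":0,"wy":0,"wz":0},
    {"grip":1,"x":0.0,"y":0.0,"z":0.062,"wx":0,"wy":0,"wz":0},
    {"grip":1,"x":0.0,"y":0.0,"z":0.062,"wx":0,"wy":0,"wz":0},
    {"grip":1,"x":0.0,"y":0.0,"z":0.062,"wx":0,"wy":0,"wz":0}
  ],
  "grip_force": 40
}}

```text
t: 5.15
position: [0.4659, 0.1606, 0.2828]
eef_rot: [0.128, 2.415, -0.035]
contact_force: [0.3, 0.1, 0.6]
gripper_width: 0.0314
finger_force: 39.9
```

Run:
```python
from g import *
o=get_obs();print(o["q"].round(3),o["position"],o["gripper_width"],o["finger_force"],o["contact_force"])
# path: foot & tilt in the dryer's frame, held rigidly
R0=R.from_rotvec(o["eef_rot"]).as_matrix();p0=o["position"]
t0=np.arctan2(-u[0],u[2]);P=[]
for i in range(1,11):
    s=i/10
    ang=t0*(1-s) ; Ry=R.from_rotvec(Rd[:,1]*(t0-ang)).as_matrix()   # +y turn brings -x lean up
    f1=foot+(np.array([.02,.12,.040])-foot)*min(1,s*1.0)+np.array([0,0,.02*np.sin(np.pi*s)])
    off=p0-wor(foot);P.append((wor(f1)+Ry@off,Ry@R0))
plan(P);print(P[-1][0], (P[-1][1]).round(3)[:,2])
```

```text
[ 0.239  0.209 -0.94  -0.275 -0.217  0.267] [0.46591682 0.16062793 0.28280823] 0.03144977691960272 39.93949592113495 [0.30527822 0.06690984 0.56026961]
{"x":-0.0263,"y":-0.0004,"z":-0.0069,"wx":0.0,"wy":4.1,"wz":0.0}
{"x":-0.0520,"y":-0.0007,"z":-0.0115,"wx":0.1,"wy":8.3,"wz":0.1}
{"x":-0.0767,"y":-0.0011,"z":-0.0136,"wx":0.1,"wy":12.4,"wz":0.1}
{"x":-0.1000,"y":-0.0015,"z":-0.0128,"wx":0.1,"wy":16.6,"wz":0.1}
{"x":-0.1216,"y":-0.0020,"z":-0.0088,"wx":0.1,"wy":20.7,"wz":0.1}
{"x":-0.1413,"y":-0.0025,"z":-0.0018,"wx":0.2,"wy":24.9,"wz":0.2}
{"x":-0.1589,"y":-0.0030,"z":0.0082,"wx":0.2,"wy":29.0,"wz":0.2}
{"x":-0.1747,"y":-0.0036,"z":0.0209,"wx":0.2,"wy":33.1,"wz":0.2}
{"x":-0.1887,"y":-0.0042,"z":0.0360,"wx":0.2,"wy":37.3,"wz":0.3}
{"x":-0.2013,"y":-0.0048,"z":0.0530,"wx":0.3,"wy":41.4,"wz":0.3}
[0.65027499 0.13593468 0.37640639] [ 0.001  0.007 -1.   ]
```

Request:
{"api": "apply_moves", "payload": {
  "deltas": [
    {"grip":1,"x":-0.0263,"y":-0.0004,"z":-0.007,"wx":0,"wy":4.1,"wz":0},
    {"grip":1,"x":-0.052,"y":-0.0007,"z":-0.0115,"wx":0.1,"wy":8.3,"wz":0.1},
    {"grip":1,"x":-0.0767,"y":-0.001,"z":-0.0136,"wx":0.1,"wy":12.4,"wz":0.1},
    {"grip":1,"x":-0.1,"y":-0.0015,"z":-0.0128,"wx":0.1,"wy":16.6,"wz":0.1},
    {"grip":1,"x":-0.1216,"y":-0.002,"z":-0.0088,"wx":0.1,"wy":20.7,"wz":0.1},
    {"grip":1,"x":-0.1413,"y":-0.0025,"z":-0.0018,"wx":0.2,"wy":24.9,"wz":0.2},
    {"grip":1,"x":-0.1589,"y":-0.003,"z":0.0082,"wx":0.2,"wy":29,"wz":0.2},
    {"grip":1,"x":-0.1747,"y":-0.0036,"z":0.0209,"wx":0.2,"wy":33.1,"wz":0.2},
    {"grip":1,"x":-0.1887,"y":-0.0042,"z":0.036,"wx":0.2,"wy":37.3,"wz":0.3},
    {"grip":1,"x":-0.2013,"y":-0.0048,"z":0.053,"wx":0.3,"wy":41.4,"wz":0.3}
  ]
}}

```text
t: 6.4
position: [0.6508, 0.136, 0.3753]
eef_rot: [-0.171, -3.135, -0.011]
contact_force: [0.8, 0.7, -2.4]
gripper_width: 0.031
finger_force: 40.7
```

Run:
```python
from g import *
o=get_obs();print(o["q"].round(3),o["position"],R.from_rotvec(o["eef_rot"]).as_matrix()[:,2].round(3),o["gripper_width"],o["finger_force"],o["contact_force"])
c=read_camera("scene");t=read_camera("top");o=get_obs();T=loc(o["position"]);print("tcp loc",T)
f0=np.array([T[0],T[1],T[2]-.335])
for cs in([c],[c,t]):
    a,v,n,e=fitpost(cs,f0,f0+[0,0,.2]);print(n,e,v,(a+v*(.02-a[2])/v[2]))
save("up",cv2.resize(c["color"][90:230,280:440],None,fx=4,fy=4))
```

```text
[0.094 0.561 0.1   1.111 0.007 0.203] [0.650786   0.13595163 0.37527732] [-0.002  0.007 -1.   ] 0.030985381016177285 40.72508096694946 [ 0.83987413  0.72215122 -2.43161599]
tcp loc [0.02155991 0.11767723 0.3733506 ]
263 0.0006897132762798061 [ 0.00522184 -0.00751873  0.9999581 ] [0.01998966 0.11941533 0.02      ]
264 0.0006721306765605263 [ 0.00514664 -0.00787947  0.99995571] [0.0200013  0.11946984 0.02      ]
```

View pics/up.png

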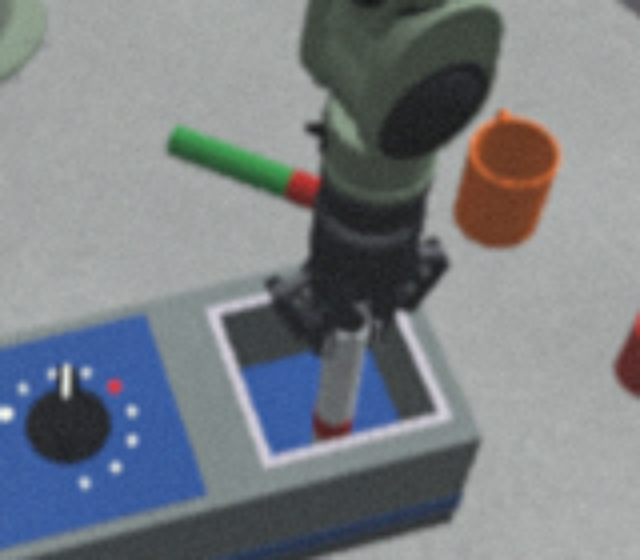

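The post is held upright inside the well (340,380 in the crop), with its tilt below 0.01 rad. I'll lower it slowly.

Request:
{"api": "apply_moves", "payload": {
  "deltas": [
    {"grip":1,"x":0,"y":0,"z":0.002,"wx":0,"wy":0,"wz":0},
    {"grip":1,"x":0,"y":0,"z":0.004,"wx":0,"wy":0,"wz":0},
    {"grip":1,"x":0,"y":0,"z":0.006,"wx":0,"wy":0,"wz":0},
    {"grip":1,"x":0,"y":0,"z":0.008,"wx":0,"wy":0,"wz":0},
    {"grip":1,"x":0,"y":0,"z":0.01,"wx":0,"wy":0,"wz":0},
    {"grip":1,"x":0,"y":0,"z":0.012,"wx":0,"wy":0,"wz":0},
    {"grip":1,"x":0,"y":0,"z":0.0135,"wx":0,"wy":0,"wz":0},
    {"grip":1,"x":0,"y":0,"z":0.015,"wx":0,"wy":0,"wz":0},
    {"grip":1,"x":0,"y":0,"z":0.0155,"wx":0,"wy":0,"wz":0},
    {"grip":1,"x":0,"y":0,"z":0.016,"wx":0,"wy":0,"wz":0}
  ],
  "grip_force": 30
}}

```text
t: 7.75
position: [0.6504, 0.1361, 0.36]
eef_rot: [0.171, 3.136, 0.011]
contact_force: [0.1, -0.1, -2.4]
gripper_width: 0.0311
finger_force: 40.7
```

Request:
{"api": "apply_moves", "payload": {
  "deltas": [
    {"grip":1,"x":0,"y":0,"z":0.0003,"wx":0,"wy":0,"wz":0},
    {"grip":1,"x":0,"y":0,"z":0.0006,"wx":0,"wy":0,"wz":0},
    {"grip":1,"x":0,"y":0,"z":0.0009,"wx":0,"wy":0,"wz":0},
    {"grip":1,"x":0,"y":0,"z":0.0012,"wx":0,"wy":0,"wz":0},
    {"grip":1,"x":0,"y":0,"z":0.0015,"wx":0,"wy":0,"wz":0},
    {"grip":1,"x":0,"y":0,"z":0.0018,"wx":0,"wy":0,"wz":0},
    {"grip":1,"x":0,"y":0,"z":0.0021,"wx":0,"wy":0,"wz":0},
    {"grip":1,"x":0,"y":0,"z":0.0024,"wx":0,"wy":0,"wz":0},
    {"grip":1,"x":0,"y":0,"z":0.0027,"wx":0,"wy":0,"wz":0},
    {"grip":1,"x":0,"y":0,"z":0.003,"wx":0,"wy":0,"wz":0}
  ]
}}

```text
t: 9.0
position: [0.6505, 0.1361, 0.3574]
eef_rot: [0.171, 3.135, 0.011]
contact_force: [-0.3, 0.8, 1.1]
gripper_width: 0.0312
finger_force: 40.9
```

Request:
{"api": "apply_moves", "payload": {
  "deltas": [
    {"grip":0.3,"x":0,"y":0,"z":0.0003,"wx":0,"wy":0,"wz":0},
    {"grip":0.27,"x":0,"y":0,"z":0.0003,"wx":0,"wy":0,"wz":0},
    {"grip":0.24,"x":0,"y":0,"z":0.0003,"wx":0,"wy":0,"wz":0},
    {"grip":0.21,"x":0,"y":0,"z":0.0003,"wx":0,"wy":0,"wz":0},
    {"grip":0.18,"x":0,"y":0,"z":0.0003,"wx":0,"wy":0,"wz":0},
    {"grip":0.1,"x":0,"y":0,"z":0.0003,"wx":0,"wy":0,"wz":0},
    {"grip":0,"x":0,"y":0,"z":0.0003,"wx":0,"wy":0,"wz":0},
    {"grip":-0.3,"x":0,"y":0,"z":0.0003,"wx":0,"wy":0,"wz":0},
    {"grip":-0.6,"x":0,"y":0,"z":0.0003,"wx":0,"wy":0,"wz":0},
    {"grip":-0.8,"x":0,"y":0,"z":0.0003,"wx":0,"wy":0,"wz":0}
  ],
  "grip_force": 20
}}

```text
t: 10.25
position: [0.6503, 0.1361, 0.3567]
eef_rot: [0.171, 3.136, 0.011]
contact_force: [0.4, -0.0, 0.7]
gripper_width: 0.0767
finger_force: 0.0
```

Run:
```python
from g import *
c=read_camera("scene");o=get_obs();T=loc(o["position"]);f0=np.array([.02,.119,.02])
a,v,n,e=fitpost([c],f0,f0+[0,0,.2]);print(n,e,v,(a+v*(.02-a[2])/v[2]))
```

```text
235 0.0007380606839514775 [0.01305761 0.01752487 0.99976116] [0.01945916 0.11778637 0.02      ]
```

The post stands free, so I retreat straight up.

Request:
{"api": "apply_moves", "payload": {
  "deltas": [
    {"grip":-0.9,"x":0,"y":0,"z":-0.008,"wx":0,"wy":0,"wz":0},
    {"grip":-1,"x":0,"y":0,"z":-0.016,"wx":0,"wy":0,"wz":0},
    {"grip":-1,"x":0,"y":0,"z":-0.026,"wx":0,"wy":0,"wz":0},
    {"grip":-1,"x":0,"y":0,"z":-0.036,"wx":0,"wy":0,"wz":0},
    {"grip":-1,"x":0,"y":0,"z":-0.05,"wx":0,"wy":0,"wz":0},
    {"grip":-1,"x":0,"y":0,"z":-0.065,"wx":0,"wy":0,"wz":0},
    {"grip":-1,"x":0,"y":0,"z":-0.08,"wx":0,"wy":0,"wz":0},
    {"grip":-1,"x":0,"y":0,"z":-0.09,"wx":0,"wy":0,"wz":0},
    {"grip":-1,"x":0,"y":0,"z":-0.1,"wx":0,"wy":0,"wz":0},
    {"grip":-1,"x":0,"y":0,"z":-0.1,"wx":0,"wy":0,"wz":0}
  ]
}}

```text
t: 11.55
position: [0.6504, 0.1355, 0.4576]
eef_rot: [0.171, 3.135, 0.011]
contact_force: [-0.6, 0.1, 0.5]
gripper_width: 0.0854
finger_force: 0.0
```

```bash
cat > k.py <<'E'
from g import *
def bar(c):
    q=loc(pts(c)[0]);m=(np.hypot(q[...,0],q[...,1]+.1)<.037)&(q[...,2]>.178)&(q[...,2]<.205)
    p=q[m][:,:2];w=c["color"][m].min(1)>130
    d=p-np.array([0,-.1]);r=cv2.minAreaRect((p*1000).astype(np.float32))
    _,v=np.linalg.eigh((p-p.mean(0)).T@(p-p.mean(0)))
    return len(p),r,np.degrees(np.arctan2(v[1,1],v[0,1]))%180,(d[w].mean(0) if w.any() else None)
E
python3 - <<'E'
from k import *
c=read_camera("scene");f0=np.array([.02,.119,.02])
a,v,n,e=fitpost([c],f0,f0+[0,0,.2]);print(n,e,v,(a+v*(.02-a[2])/v[2]))
print(bar(c));print(get_obs()["q"].round(3),get_obs()["position"])
E
```

```text
237 0.0008218425037937148 [0.0137046  0.01928531 0.99972009] [0.01932735 0.11751078 0.02      ]
(112, ((1.8904552459716797, -100.63479614257812), (15.817636489868164, 63.22552490234375), 72.31490325927734), np.float64(161.77438000785688), array([-0.01508964,  0.00530332]))
[0.093 0.525 0.246 1.289 0.006 0.202] [0.65027864 0.13547745 0.45681411]
```

```bash
cat >> k.py <<'E'
def kpose(z,deg,xy=(.0005,-.1)):
    a=np.radians(deg)+yaw;p=wor([*xy,z]);x=np.array([np.cos(a),np.sin(a),0]);zz=np.array([0,0,-1.])
    return p,np.stack([x,np.cross(zz,x),zz],1)
E
python3 - <<'E'
from k import *
plan([kpose(.41,162)])
E
```

```text
{"x":0.0182,"y":-0.2181,"z":0.0453,"wx":0.4,"wy":-0.0,"wz":17.6}
```

Request:
{"api": "apply_moves", "payload": {
  "deltas": [
    {"grip":-1,"x":0.002,"y":-0.03,"z":0,"wx":0.1,"wy":0,"wz":3},
    {"grip":-1,"x":0.005,"y":-0.06,"z":0,"wx":0.1,"wy":0,"wz":6},
    {"grip":-1,"x":0.008,"y":-0.09,"z":0,"wx":0.2,"wy":0,"wz":9},
    {"grip":-1,"x":0.01,"y":-0.12,"z":0.01,"wx":0.2,"wy":0,"wz":12},
    {"grip":-1,"x":0.013,"y":-0.15,"z":0.02,"wx":0.3,"wy":0,"wz":15},
    {"grip":-1,"x":0.016,"y":-0.18,"z":0.03,"wx":0.4,"wy":0,"wz":17.6},
    {"grip":-1,"x":0.018,"y":-0.205,"z":0.04,"wx":0.4,"wy":0,"wz":17.6},
    {"grip":-1,"x":0.0182,"y":-0.2181,"z":0.0453,"wx":0.4,"wy":0,"wz":17.6},
    {"grip":-1,"x":0.0182,"y":-0.2181,"z":0.0453,"wx":0.4,"wy":0,"wz":17.6},
    {"grip":-1,"x":0.0182,"y":-0.2181,"z":0.0453,"wx":0.4,"wy":0,"wz":17.6}
  ]
}}

```text
t: 12.85
position: [0.6087, -0.0784, 0.4102]
eef_rot: [-0.648, -3.074, -0.0]
contact_force: [-0.1, 0.4, 0.3]
gripper_width: 0.0851
finger_force: 0.0
```

Run:
```python
from k import *
plan([kpose(.337,162)]);print(get_obs()["q"].round(3))
c=read_camera("scene");save("kpre",cv2.resize(c["color"][110:250,230:390],None,fx=4,fy=4))
```

```text
{"x":-0.0002,"y":-0.0007,"z":0.0732,"wx":0.0,"wy":-0.0,"wz":0.1}
[-0.248  0.442 -0.004  1.125  0.     0.167]
```

View pics/kpre.png

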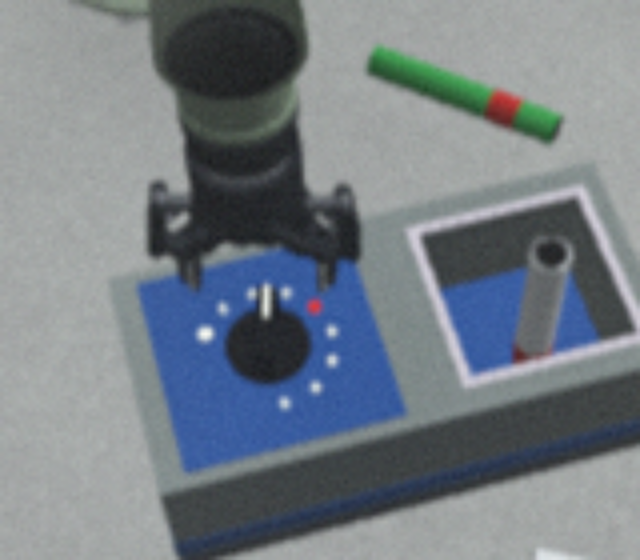

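The post stands alone (545,290 in the crop). The open fingers straddle the knob bar (267,300). Descend and grip.

Request:
{"api": "apply_moves", "payload": {
  "deltas": [
    {"grip":-1,"x":0,"y":-0.0007,"z":0.015,"wx":0,"wy":0,"wz":0},
    {"grip":-1,"x":0,"y":-0.0007,"z":0.03,"wx":0,"wy":0,"wz":0},
    {"grip":-1,"x":0,"y":-0.0007,"z":0.045,"wx":0,"wy":0,"wz":0},
    {"grip":-1,"x":0,"y":-0.0007,"z":0.06,"wx":0,"wy":0,"wz":0},
    {"grip":-1,"x":0,"y":-0.0007,"z":0.068,"wx":0,"wy":0,"wz":0},
    {"grip":0,"x":0,"y":-0.0007,"z":0.0732,"wx":0,"wy":0,"wz":0},
    {"grip":0.5,"x":0,"y":-0.0007,"z":0.0732,"wx":0,"wy":0,"wz":0},
    {"grip":1,"x":0,"y":-0.0007,"z":0.0732,"wx":0,"wy":0,"wz":0},
    {"grip":1,"x":0,"y":-0.0007,"z":0.0732,"wx":0,"wy":0,"wz":0},
    {"grip":1,"x":0,"y":-0.0007,"z":0.0732,"wx":0,"wy":0,"wz":0}
  ],
  "grip_force": 40
}}

```text
t: 14.15
position: [0.6087, -0.079, 0.3376]
eef_rot: [0.648, 3.072, 0.004]
contact_force: [1.6, 4.2, 2.5]
gripper_width: 0.0154
finger_force: 42.8
```

Run:
```python
from k import *
o=get_obs();print(o["contact_force"],o["wrist_torque"],o["gripper_width"],o["position"])
plan([kpose(.337,162),kpose(.337,200),kpose(.337,240)])
```

```text
[1.60474803 4.22189337 2.48069919] [ 0.85561175 -0.28294362 -0.07057723] 0.01538607779056144 [ 0.60871327 -0.07898758  0.3375534 ]
{"x":0.0001,"y":-0.0001,"z":0.0006,"wx":0.1,"wy":0.1,"wz":0.1}
{"x":0.0001,"y":-0.0001,"z":0.0006,"wx":0.1,"wy":0.1,"wz":-37.9}
{"x":0.0001,"y":-0.0001,"z":0.0006,"wx":0.1,"wy":0.2,"wz":-77.9}
```

Request:
{"api": "apply_moves", "payload": {
  "deltas": [
    {"grip":1,"x":0,"y":0,"z":0,"wx":0,"wy":0,"wz":-8},
    {"grip":1,"x":0,"y":0,"z":0,"wx":0,"wy":0,"wz":-16},
    {"grip":1,"x":0,"y":0,"z":0,"wx":0,"wy":0,"wz":-24},
    {"grip":1,"x":0,"y":0,"z":0,"wx":0,"wy":0,"wz":-32},
    {"grip":1,"x":0,"y":0,"z":0,"wx":0,"wy":0,"wz":-40},
    {"grip":1,"x":0,"y":0,"z":0,"wx":0,"wy":0,"wz":-48},
    {"grip":1,"x":0,"y":0,"z":0,"wx":0,"wy":0,"wz":-56},
    {"grip":1,"x":0,"y":0,"z":0,"wx":0,"wy":0,"wz":-63},
    {"grip":1,"x":0,"y":0,"z":0,"wx":0,"wy":0,"wz":-70},
    {"grip":1,"x":0,"y":0,"z":0,"wx":0,"wy":0,"wz":-76}
  ]
}}

```text
t: 15.4
position: [0.6084, -0.0774, 0.3375]
eef_rot: [-1.388, 2.814, 0.008]
contact_force: [0.4, 11.2, 4.2]
gripper_width: 0.0152
finger_force: 43.1
```

Run:
```python
from k import *
o=get_obs();print(o["contact_force"],o["wrist_torque"],o["gripper_width"],o["position"],o["q"].round(3))
plan([kpose(.337,240)])
```

```text
[ 0.43194718 11.16822053  4.16518635] [ 2.02545433 -0.19048939  0.00834526] 0.015223229866946287 [ 0.60836723 -0.07742336  0.33751323] [-0.248  0.491 -0.118  0.962  0.006 -1.164]
{"x":0.0012,"y":-0.0011,"z":0.0005,"wx":0.1,"wy":0.3,"wz":-1.6}
```

Request:
{"api": "apply_moves", "payload": {
  "deltas": [
    {"grip":1,"x":0,"y":0,"z":0,"wx":0,"wy":0,"wz":-1},
    {"grip":1,"x":0,"y":0,"z":0,"wx":0,"wy":0,"wz":-2},
    {"grip":1,"x":0,"y":0,"z":0,"wx":0,"wy":0,"wz":-3},
    {"grip":1,"x":0,"y":0,"z":0,"wx":0,"wy":0,"wz":-4},
    {"grip":1,"x":0,"y":0,"z":0,"wx":0,"wy":0,"wz":-4.5},
    {"grip":1,"x":0,"y":0,"z":0,"wx":0,"wy":0,"wz":-5},
    {"grip":1,"x":0,"y":0,"z":0,"wx":0,"wy":0,"wz":-5},
    {"grip":1,"x":0,"y":0,"z":0,"wx":0,"wy":0,"wz":-5},
    {"grip":1,"x":0,"y":0,"z":0,"wx":0,"wy":0,"wz":-5},
    {"grip":1,"x":0,"y":0,"z":0,"wx":0,"wy":0,"wz":-5}
  ]
}}

```text
t: 16.65
position: [0.6083, -0.0775, 0.3376]
eef_rot: [-1.497, 2.757, 0.009]
contact_force: [0.5, 11.0, 4.6]
gripper_width: 0.0158
finger_force: 64.2
```

Run:
```python
from k import *
o=get_obs();print(o["contact_force"],o["wrist_torque"],o["gripper_width"],o["position"],o["q"].round(3))
plan([kpose(.337,240)])
```

```text
[ 0.52911812 11.03474934  4.62114843] [ 2.33052598 -0.23169246 -1.74940466] 0.015790024913689707 [ 0.60829892 -0.07750978  0.3375768 ] [-0.249  0.491 -0.118  0.962  0.007 -1.243]
{"x":0.0011,"y":-0.0011,"z":0.0006,"wx":0.2,"wy":0.4,"wz":2.9}
```

The tool is against the stop: -1.75 N m of torque, angle about 240 deg. Now clockwise 120 deg in two parts.

Request:
{"api": "apply_moves", "payload": {
  "deltas": [
    {"grip":1,"x":0,"y":0,"z":0,"wx":0,"wy":0,"wz":5},
    {"grip":1,"x":0,"y":0,"z":0,"wx":0,"wy":0,"wz":13},
    {"grip":1,"x":0,"y":0,"z":0,"wx":0,"wy":0,"wz":21},
    {"grip":1,"x":0,"y":0,"z":0,"wx":0,"wy":0,"wz":29},
    {"grip":1,"x":0,"y":0,"z":0,"wx":0,"wy":0,"wz":37},
    {"grip":1,"x":0,"y":0,"z":0,"wx":0,"wy":0,"wz":45},
    {"grip":1,"x":0,"y":0,"z":0,"wx":0,"wy":0,"wz":53},
    {"grip":1,"x":0,"y":0,"z":0,"wx":0,"wy":0,"wz":61},
    {"grip":1,"x":0,"y":0,"z":0,"wx":0,"wy":0,"wz":68},
    {"grip":1,"x":0,"y":0,"z":0,"wx":0,"wy":0,"wz":75}
  ]
}}

```text
t: 17.9
position: [0.6085, -0.0786, 0.3374]
eef_rot: [0.491, 3.102, 0.004]
contact_force: [0.5, 5.0, 2.3]
gripper_width: 0.0155
finger_force: 43.3
```

Run:
```python
from k import *
o=get_obs();print(o["contact_force"],o["wrist_torque"],o["gripper_width"],o["position"])
plan([kpose(.337,120)])
```

```text
[0.5305052  4.96503275 2.28554323] [ 1.0965894  -0.23182425  0.08895486] 0.015544946985487288 [ 0.60849146 -0.07861552  0.33738706]
{"x":-0.0002,"y":-0.0004,"z":0.0004,"wx":0.2,"wy":-0.0,"wz":47.9}
```

Request:
{"api": "apply_moves", "payload": {
  "deltas": [
    {"grip":1,"x":0,"y":0,"z":0,"wx":0,"wy":0,"wz":7},
    {"grip":1,"x":0,"y":0,"z":0,"wx":0,"wy":0,"wz":14},
    {"grip":1,"x":0,"y":0,"z":0,"wx":0,"wy":0,"wz":21},
    {"grip":1,"x":0,"y":0,"z":0,"wx":0,"wy":0,"wz":28},
    {"grip":1,"x":0,"y":0,"z":0,"wx":0,"wy":0,"wz":34},
    {"grip":1,"x":0,"y":0,"z":0,"wx":0,"wy":0,"wz":39},
    {"grip":1,"x":0,"y":0,"z":0,"wx":0,"wy":0,"wz":43},
    {"grip":1,"x":0,"y":0,"z":0,"wx":0,"wy":0,"wz":46},
    {"grip":1,"x":0,"y":0,"z":0,"wx":0,"wy":0,"wz":47},
    {"grip":1,"x":0,"y":0,"z":0,"wx":0,"wy":0,"wz":47}
  ]
}}

```text
t: 19.15
position: [0.608, -0.0793, 0.3374]
eef_rot: [-1.683, -2.652, -0.001]
contact_force: [-1.4, 4.1, 6.2]
gripper_width: 0.0152
finger_force: 43.5
```

Run:
```python
from k import *
o=get_obs();print(o["contact_force"],o["wrist_torque"],o["gripper_width"],o["position"])
plan([kpose(.337,120)])
c=read_camera("scene");print(bar(c))
```

```text
[-1.44945398  4.12307209  6.16772156] [ 0.99153563  0.22143992 -0.12121206] 0.015187021592327082 [ 0.60804346 -0.07925806  0.33737551]
{"x":-0.0000,"y":0.0006,"z":0.0004,"wx":0.0,"wy":-0.1,"wz":1.1}
(85, ((10.36198902130127, -103.53899383544922), (51.71278381347656, 31.106264114379883), 86.19290161132812), np.float64(102.3112687695975), None)
```

Request:
{"api": "apply_moves", "payload": {
  "deltas": [
    {"grip":0.6,"x":0,"y":0,"z":0,"wx":0,"wy":0,"wz":0},
    {"grip":0.4,"x":0,"y":0,"z":0,"wx":0,"wy":0,"wz":0},
    {"grip":0,"x":0,"y":0,"z":0,"wx":0,"wy":0,"wz":0},
    {"grip":-0.5,"x":0,"y":0,"z":0,"wx":0,"wy":0,"wz":0},
    {"grip":-0.9,"x":0,"y":0,"z":0,"wx":0,"wy":0,"wz":0},
    {"grip":-1,"x":0,"y":0,"z":0,"wx":0,"wy":0,"wz":0},
    {"grip":-1,"x":0,"y":0,"z":-0.015,"wx":0,"wy":0,"wz":0},
    {"grip":-1,"x":0,"y":0,"z":-0.035,"wx":0,"wy":0,"wz":0},
    {"grip":-1,"x":0,"y":0,"z":-0.06,"wx":0,"wy":0,"wz":0},
    {"grip":-1,"x":0,"y":0,"z":-0.085,"wx":0,"wy":0,"wz":0}
  ]
}}

```text
t: 20.45
position: [0.6082, -0.0797, 0.4237]
eef_rot: [1.684, 2.651, 0.0]
contact_force: [0.4, -0.8, 1.5]
gripper_width: 0.0853
finger_force: 0.0
```

Run:
```python
from k import *
c=read_camera("scene");print(bar(c));f0=np.array([.02,.119,.02])
a,v,n,e=fitpost([c],f0,f0+[0,0,.2]);print(n,e,v,(a+v*(.02-a[2])/v[2]))
save("end",cv2.resize(c["color"][110:250,230:390],None,fx=4,fy=4))
```

```text
(121, ((3.653571128845215, -102.44868469238281), (17.360708236694336, 60.385772705078125), 32.032249450683594), np.float64(120.86012389639122), array([-0.00322685,  0.01043773]))
237 0.0007625477092120473 [0.0154698  0.01902835 0.99969926] [0.01920781 0.11745496 0.02      ]
```

View pics/end.png

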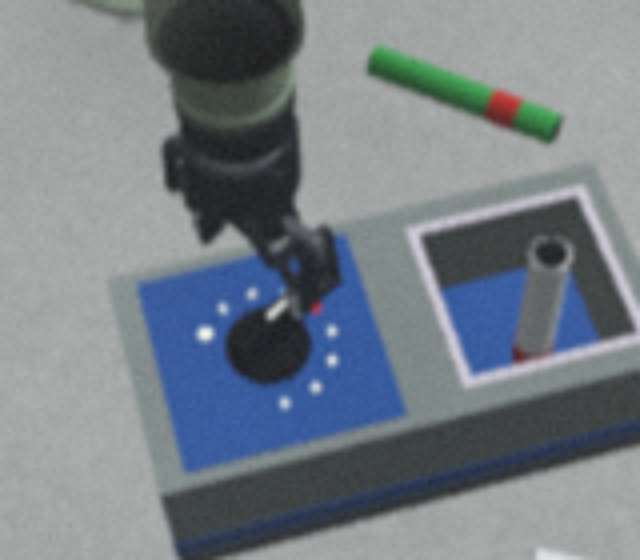

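Bar reads 121 deg and the post is upright. I'll move the arm clear and check the knob with both cameras, since its starting reading was off the 30 deg grid.

Run:
```python
from k import *
o=get_obs();M0=R.from_rotvec(o["eef_rot"]).as_matrix()
plan([(np.array([.40,-.36,.46]),M0)])
```

```text
{"x":-0.1649,"y":-0.3080,"z":-0.0332,"wx":0.0,"wy":0.0,"wz":0.0}
```

Request:
{"api": "apply_moves", "payload": {
  "deltas": [
    {"grip":-1,"x":0,"y":0,"z":-0.033,"wx":0,"wy":0,"wz":0},
    {"grip":-1,"x":-0.02,"y":-0.04,"z":-0.033,"wx":0,"wy":0,"wz":0},
    {"grip":-1,"x":-0.04,"y":-0.08,"z":-0.033,"wx":0,"wy":0,"wz":0},
    {"grip":-1,"x":-0.06,"y":-0.12,"z":-0.033,"wx":0,"wy":0,"wz":0},
    {"grip":-1,"x":-0.08,"y":-0.16,"z":-0.033,"wx":0,"wy":0,"wz":0},
    {"grip":-1,"x":-0.1,"y":-0.2,"z":-0.033,"wx":0,"wy":0,"wz":0},
    {"grip":-1,"x":-0.125,"y":-0.24,"z":-0.033,"wx":0,"wy":0,"wz":0},
    {"grip":-1,"x":-0.15,"y":-0.28,"z":-0.033,"wx":0,"wy":0,"wz":0},
    {"grip":-1,"x":-0.165,"y":-0.308,"z":-0.033,"wx":0,"wy":0,"wz":0},
    {"grip":-1,"x":-0.165,"y":-0.308,"z":-0.033,"wx":0,"wy":0,"wz":0}
  ]
}}

```text
t: 21.75
position: [0.3984, -0.3615, 0.4554]
eef_rot: [1.689, 2.648, -0.001]
contact_force: [0.6, 0.6, -0.3]
gripper_width: 0.0855
finger_force: 0.0
```

Run:
```python
from k import *
out=[]
for n in("scene","top"):
    c=read_camera(n);print(n,bar(c));f0=np.array([.02,.119,.02])
    a,v,N,e=fitpost([c],f0,f0+[0,0,.2]);print(N,e,v,(a+v*(.02-a[2])/v[2]))
    q=loc(pts(c)[0]);m=(np.hypot(q[...,0]-.0195,q[...,1]-.12)<.022)&(q[...,2]>.2);print("top z",np.median(q[m][:,2]) if m.any() else None)
    # panel dots -> polar angle about the knob axis
    hsv=cv2.cvtColor(c["color"],cv2.COLOR_RGB2HSV);on=(abs(q[...,2]-.151)<.008)&(abs(np.hypot(q[...,0],q[...,1]+.1)-.055)<.017)
    d=on&((c["color"].min(2)>120)|((hsv[...,1]>110)&((hsv[...,0]<12)|(hsv[...,0]>165))))
    k,l,s,ce=cv2.connectedComponentsWithStats(d.astype(np.uint8))
    for i in range(1,k):
        p=np.median(q[l==i],0)
        if s[i,4]>2: print("  dot",s[i,4],ce[i].round(1),"ang %.1f"%(np.degrees(np.arctan2(p[1]+.1,p[0]))%360))
    b=c["color"][175:255,290:390] if n=="top" else c["color"][160:240,250:350]
    out.append(cv2.resize(b,(500,400),interpolation=cv2.INTER_CUBIC)[:,:390])
save("fin",np.hstack(out))
```

```text
scene (136, ((2.728727340698242, -100.89752197265625), (15.998495101928711, 63.479637145996094), 29.915143966674805), np.float64(118.91132797384046), array([-0.00591838,  0.01342136]))
236 0.0007933429332993456 [0.01189046 0.01537824 0.99981105] [0.01964458 0.11807166 0.02      ]
top z 0.21970663033412352
  dot 6 [292.5 183. ] ang 181.3
  dot 8 [308.1 186.1] ang 118.1
  dot 5 [285.4 186.8] ang 212.6
  dot 14 [280.9 193.1] ang 243.0
  dot 5 [312.4 192.2] ang 85.9
  dot 6 [312.5 200. ] ang 57.1
  dot 5 [308.4 206.2] ang 28.5
  dot 7 [300.7 210. ] ang 359.0
top (86, ((-1.3431520462036133, -99.93754577636719), (16.237945556640625, 63.13385009765625), 29.456937789916992), np.float64(119.63399486779781), array([-0.00992584,  0.01424532]))
91 0.001812527942837868 [0.00961946 0.03056308 0.99948655] [0.01877558 0.1165842  0.02      ]
top z 0.22026212959591485
  dot 6 [343.2 199.7] ang 0.5
  dot 7 [336.  200.7] ang 30.8
  dot 7 [330.  205.7] ang 63.3
  dot 4 [327.5 212.5] ang 91.5
  dot 9 [329. 220.] ang 121.6
  dot 12 [354.  222.2] ang 238.3
  dot 6 [333.8 225.8] ang 151.9
  dot 6 [340.8 228.2] ang 180.2
  dot 7 [348.3 227. ] ang 208.4
```

View pics/fin.png

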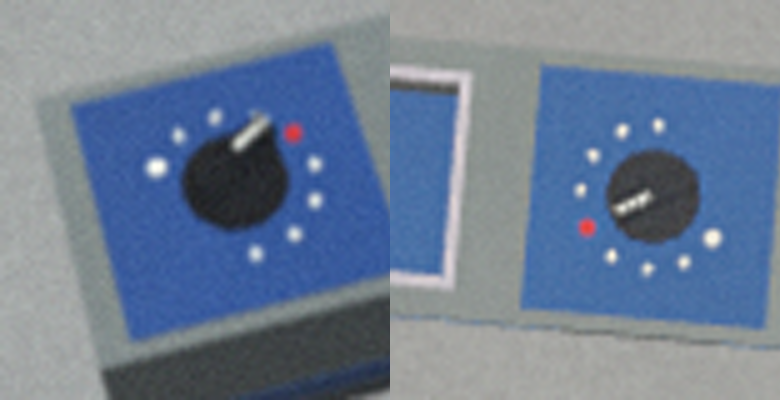

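The pointer (630,203 in the right panel) aims at the red dot (587,228), at 119–120 deg. The post is upright with its top at z = 0.22 m, and the arm is clear, so I hand in.

```bash
python3 -c "
from cell import *
print(hand_in())"
```

```text
the job is handed in; nothing more can be done
None
```

I handed the job in: the seatpost stands upright and free on the well's floor, the knob went back to its stop and now rests at the fourth click (the red dot), and the arm is clear; the hand-in call returned no verdict.

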